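Lock the loose end of an inlay-panel glue press

ROBOT

A 6-joint arm with a two-finger parallel gripper is mounted at the origin on the work surface. World frame = base frame: x ahead of the robot, y to its left, z up, the work surface at z = 0. Lengths are in m, angles in rad, forces in N, time in s.
With the tool pointing down it reaches from about 0.25 to 0.775 m from the base axis. Payload 4 kg.
Tool frame: the origin (TCP) lies midway between the tips of the shut fingers; the grasp point (between the pads) lies 19 mm behind it (robot.tcp_to_grasp is the z of the grasp point in the tool frame, in m); z points along the fingers, y is the line along which they close (so a half turn about z gives the same grasp; the last joint's range is limited). The gripper opens to 94 mm and grips with 3 to 60 N. Pads are 16 mm wide; open, the fingers measure 119 mm over their backs; the gripper's body (75 mm by 177 mm) begins 78 mm behind the grasp point.
Start: joints at [1.211, 0.087, 1.371, -0, 1.684, -0.103], TCP at [0.14, 0.532, 0.206] pointing down, gripper open.
Joint ranges: [-3.1, 3.1], [-0.76, 2.03], [0.27, 2.55], [-1.08, 4.22], [0.17, 2.65], [-2.57, 2.57]. Speed limits (rad/s): [2.79, 2.79, 3.14, 3.14, 3.14, 3.14].

INTERFACE

Orientations are given as [roll, pitch, yaw] about the fixed x, y, z axes, in that order (R = Rz(yaw) Ry(pitch) Rx(roll)).
In Python, from bench import robot gives the robot as it stands. The module is installed in compiled form; this text tells all that it offers.
- The arm moves only by the tool move_arm, never from a script. Its argument "motion" is one flat list of numbers, 7 for each row, row after row: the turn, a rotation vector about the tool's x, y, z in units of 45 degrees (1.0 is 45 degrees), then the shift along the tool's x, y, z in units of 100 mm (1.0 is 100 mm), then the opening, from 0 (shut) to 1 (fully open). A call has 1 to 12 rows; each row shifts and turns the commanded pose from where the row before left it, along the tool's axes as they then stand; what a row does not reach is not made up. A row lasts 1/12 s, in which the tool goes at most 41.7 mm and 7.16 degrees, less where a joint would pass 70% of its speed; a pose out of reach is approached as far as the arm can. A call with a number of a shift or a turn outside -1 to 1 is refused whole. A call with a gripper value outside its range is refused whole. The fingers move at their own pace and stop on an object; the grip force is fixed at half the most. Time passes only in rows, so rows that do not move let the fingers close. It gives the time, the measured TCP pose, the force, the opening and the grip force at its end, in the units of the state.
- robot.get_obs(): the state, without advancing time (a new reading comes with each control period).
- robot.snapshot(name): name is "scene" or "top" or "wrist"; returns the picture (480x640x3 uint8, red, green, blue); there is no depth.
- robot.get_calibration(name): a dict with "fx", "fy", "cx", "cy" (pixels), "R" (3x3) and "t" (3): a world point X has camera coordinates R X + t. Camera axes: x right, y down, z forward; pixel columns grow to the right and rows downward; lengths in m; the calibration is good to about 2 mm. A picture is of the moment at which its call begins: read the wrist's pose just before it. get_calibration takes no time and is no camera call; for the wrist camera it gives the pose at the moment of the call.
- robot.close_job(): hands the job in; it is judged then, once.
The state is a dict: "time": time; "joint_positions": joint angles; "qvel": joint speeds; "joint_torque": joint torques, N m; "tool_pos": TCP position; "ee_rot": TCP orientation; "wrist_force": force on the tool from outside, world axes, zero at the start; "wrist_torque": the same for the moment, N m; "width": finger opening in m; "finger_force": force on a finger pad.
Only numpy, scipy, OpenCV 4.12 (cv2) and the standard library are available. Lean on these libraries where they do the work, as an engineer would, in place of code of your own. Each camera call takes 0.05 s, during which the arm holds its last target. There are 200 camera calls.

TASK

One end of the wooden glue press is already locked; lock the other end the same way. Slide the loose dark wooden collar down over the bare steel post until it lies flat on the clamping bar, then push the red-headed pin through the hole of that post from the side that faces the robot until its head is fully home against the post, and let go. Leave the sanding block, glue bottle, spare panel and pencil where they are.

Things in the scene. Friction and masses are not known exactly. Their poses are not given: they have to be found in the camera images.
- press: Fixed wooden glue press. Origin: centre of its underside; z up, y along its length, x from its robot-facing front to its back (yaw to the world up to 0.25 rad). Base board 150 (x) x 240 (y) x 18 mm; on it an inlay panel 130 x 90 x 14 mm; on that a pale clamping bar 64 (x) x 230 (y) mm, top at 56 mm. Bare post near y = -75 mm, locked example at y = +75 mm.
- example (a point): Fixed point on the bar's top at the end already locked (press y = +75 mm); axes as the press. There a fixed post like the bare one has its collar and pin, just as the other end must become: pin head from x = -23 to -9 mm, tip at x = +89 mm, post top 62 mm above this point.
- post_seat (a point): Fixed point on the bar's top (56 mm high), middle of the open slot, press y = -75 mm; axes as the press. In the slot stands the bare steel post, centred in x, but up to 10 mm off either way along y: its place is NOT reported, find it by touch or sight. It slides along y against 3 N friction, stays where left, never turns; closing the fingers across it centres it between them.
- post_hole (a point): Fixed point 46 mm above post_seat (102 mm above the table), at the height of the bare post's hole; axes as the press. The true hole is up to 10 mm off along y. Post: flat bar 18 (x) by 26 (y) mm, robot-facing face at x = -9 mm, top 16 mm above this point (last 3 mm narrowed to 12 x 20 mm); one round hole, 14 mm, straight through along x.
- collar: Loose dark wooden ring lying flat on the table: outer diameter 62 mm, bore 36 mm, 26 mm high, about 60 g. Origin: centre of its underside, z along its axis. Seated, its top is 82 mm above the table, 20 mm below the hole's centre; the post stands 36 mm out of it.
- pin: Loose steel pin, 12 mm diameter, lying level in the pin rest: shaft 98 mm long, tapered over the last 5 mm to 7 mm, with a red domed head 22 mm in diameter and 14 mm thick. Origin: on the axis, at the shoulder where the head meets the shaft; x runs along the shaft to the tip (the head spans x = -14 to 0 mm). About 120 g.
- pin_tip (a point): Centre of the pin's tip, x = 98 mm of the pin; axes as the pin. With the pin home, its shoulder touches the front face of the post and the tip stands 80 mm out of the back. Let go half-way, with its centre of mass (about x = 24 mm) in front of the post, the pin droops up to 0.16 rad in its hole, and its head may catch the collar's rim: take it nearer the head, level it and feed it on.
- pin_rest: Fixed wooden rest, 86 (x) x 44 (y) mm, origin: centre of its underside. Two uprights 8 mm thick (x), 30 mm wide, 50 mm high at x = -34 and +34 mm, notched from above, hold the pin along x, axis 46 mm above the table, pin origin at x = -42 mm, tip to +x (away from the robot, yaw up to 0.5 rad). Between them (60 mm free) the shaft can be gripped from above.
- sanding_block: Cork sanding block 61 x 91 x 30 mm, loose bystander; origin at the centre of its underside.
- glue_bottle: White glue bottle with orange cap, diameter 60 mm, 150 mm high, loose bystander; origin at the centre of its underside.
- spare_panel: Loose inlay panel 110 x 150 x 14 mm, bystander; origin at the centre of its underside.
- pencil: Yellow carpenter's pencil, 8 mm thick and 170 mm long along its y, loose bystander; origin on its underside.

How it is judged:
By the outcome, as a careful person would: the job done as asked, in the order asked, and still so for the second after the job is handed in, with the robot touching nothing.
It also fails if it takes over 72 s, if anything falls off the work surface, if the arm or the gripper's body presses on something with over 40 N, if the wrist force passes 120 N, or if a joint passes its speed limit or range.

## Working session

There is one attempt and no reset: what is moved stays moved. The work goes in short steps, Python scripts to look and compute and a tool call to move; the robot and the scene stay as the last step left them, time stands still between calls to the robot, and variables do not carry over. Pictures are saved under pics/ and viewed, at most 10 in all, crops included, and the job is handed in when it is done.

Besides the shell and the picture viewer there is one more tool, called after ">>>" in YAML: its name, and indented under it one key for each argument. move_arm: Moves the arm, as the interface text tells. Shifts and turns lie within -1 to 1; 1 stands for 100 mm of shift or 45 degrees of turn. Its arguments: {"type":"object","properties":{"motion":{"type":"array","items":{"type":"number"}}},"required":["motion"]}

```bash
mkdir -p pics; cat > h.py <<'E'
import numpy as np, cv2
from bench import robot
def cal(n):
    c=robot.get_calibration(n); return c,np.array(c["R"]),np.array(c["t"])
def px2w(n,u,v,z):
    c,R,t=cal(n); d=R.T@np.array([(u-c["cx"])/c["fx"],(v-c["cy"])/c["fy"],1]); o=-R.T@t
    return o+d*(z-o[2])/d[2]
def w2px(n,X):
    c,R,t=cal(n); p=R@np.array(X)+t; return np.array([c["fx"]*p[0]/p[2]+c["cx"],c["fy"]*p[1]/p[2]+c["cy"]])
def save(n,f,crop=None,s=1):
    im=robot.snapshot(n)[:,:,::-1]
    cv2.imwrite("pics/raw_"+f,im)
    if crop: x0,y0,x1,y1=crop; im=im[y0:y1,x0:x1]
    cv2.imwrite("pics/"+f,cv2.resize(im,None,fx=s,fy=s,interpolation=cv2.INTER_CUBIC))
E
python3 - <<'E'
from h import *
save("top","t1.png"); save("scene","s1.png")
for n in("top","scene"):
    c,R,t=cal(n); print(n,c["fx"],c["cx"],c["cy"],R.round(3).tolist(),(-R.T@t).round(3))
o=robot.get_obs(); print(o["tool_pos"],o["ee_rot"],o["time"],robot.tcp_to_grasp)
E
```

```text
top 516.0865660234549 324.9891440370566 237.66079694258323 [[-0.063, -0.998, 0.001], [-0.972, 0.061, -0.229], [0.228, -0.016, -0.974]] [0.384 0.016 0.99 ]
scene 442.74140532314567 317.11057625794916 238.86674834060568 [[0.306, 0.952, 0.014], [0.788, -0.245, -0.565], [-0.534, 0.184, -0.825]] [ 1.072 -0.163  0.862]
[0.13951173 0.53151654 0.20442926] [-3.13961628e+00 -1.99673041e-04  2.88485458e+00] 0.1 -0.0188
```

View pics/t1.png

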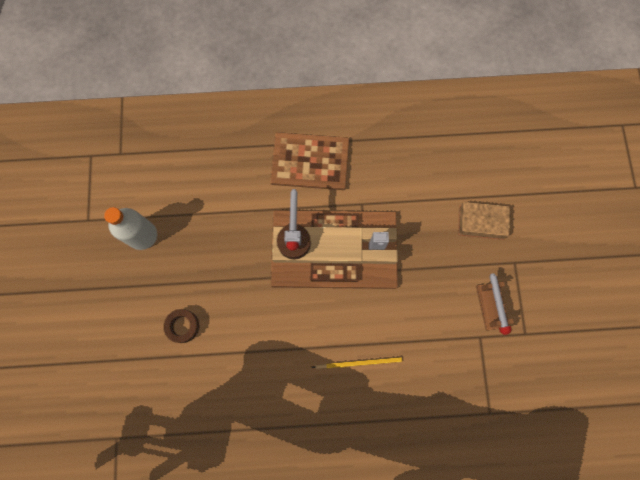

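View pics/s1.png

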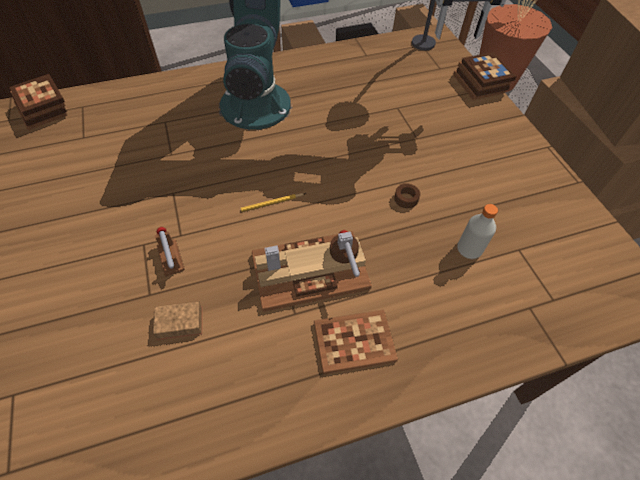

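The top view shows the collar near (181,326), the bare post near (379,240), the pin from its head at (505,329) to its tip at (494,276), and the example at (293,240). I'll enlarge these areas.

```bash
python3 - <<'E'
from h import *
im=cv2.imread("pics/raw_t1.png")
a=cv2.resize(im[200:300,260:410],(800,533),interpolation=cv2.INTER_CUBIC)  #5.333
b=cv2.resize(im[260:350,460:540],(400,450),interpolation=cv2.INTER_CUBIC)  #5
c=cv2.resize(im[290:370,140:220],(400,400),interpolation=cv2.INTER_CUBIC)  #5
cv2.imwrite("pics/c1.png",a)
d=np.zeros((450,800,3),np.uint8); d[:,:400]=b; d[:400,400:]=c
cv2.imwrite("pics/c2.png",d)
E
```

```text
(no output)
```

View pics/c1.png

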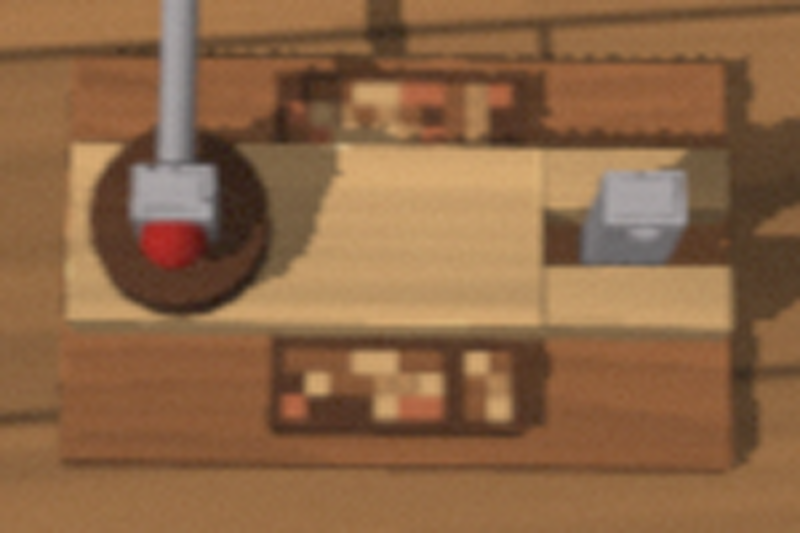

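View pics/c2.png

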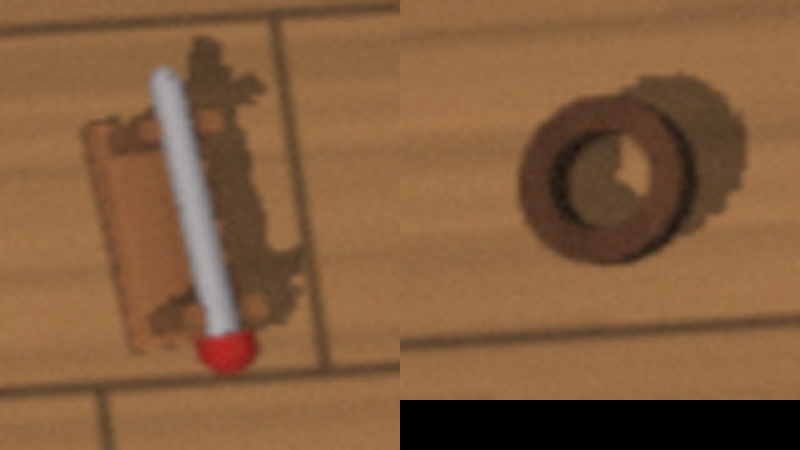

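c1 shows the bar-top corners at crop (65,320), (72,143), (732,331) and (729,150). The bare post's top is centred at (645,197) and the example's at (175,187). c2 shows the pin tip at (163,72), the shoulder at (222,333) and the collar's top centre at (605,180).

```bash
python3 - <<'E'
from h import *
f=lambda x,y,s,ox,oy,z:px2w("top",(x+.5)/s-.5+ox,(y+.5)/s-.5+oy,z)
A=lambda x,y,z:f(x,y,5.3333,260,200,z)
B=lambda x,y,z:f(x,y,5,460,260,z)
C=lambda x,y,z:f(x-400,y,5,140,290,z)
bar=np.array([A(*p,.056) for p in[(65,320),(72,143),(732,331),(729,150)]]);print(bar.round(4),"bar c",bar.mean(0).round(4))
print("base",A(62,462,.018),A(737,468,.018))
p=A(645,197,.116);q=A(175,187,.116);print("post",p,"ex",q,"dir",np.arctan2(*( (q-p)[[1,0]]*[1,1]))-np.pi/2,np.linalg.norm(q-p))
for a,b in((0,2),(1,3)):
    d=bar[a]-bar[b];print("yaw",np.arctan2(d[1],d[0])-np.pi/2)
t=B(163,69,.046);h=B(223,333,.046);print("pin",t,h,np.linalg.norm(t-h),np.arctan2(*(t-h)[[1,0]]))
print("collar",C(605,180,.026))
o=robot.get_obs();print(o["width"],robot.get_calibration("wrist"))
E
```

```text
[[ 0.5674  0.1016  0.056 ]
 [ 0.6303  0.0967  0.056 ]
 [ 0.5492 -0.1277  0.056 ]
 [ 0.6134 -0.1328  0.056 ]] bar c [ 0.5901 -0.0155  0.056 ]
base [0.52372977 0.10819087 0.018     ] [ 0.50660109 -0.13068045  0.018     ]
post [ 0.5845967  -0.09431688  0.116     ] ex [0.59753027 0.0585896  0.116     ] dir -0.08438398099970623 0.15345249818101678
yaw -0.07934511020430723
yaw -0.07348249141000984
pin [ 0.51793355 -0.30321716  0.046     ] [ 0.42078904 -0.31168159  0.046     ] 0.09751257622693167 0.08691286161631599
collar [0.46009651 0.27703052 0.026     ]
0.09428208529119633 {'fx': 400.21841300631, 'fy': 400.21841300631, 'cx': 316.243012312878, 'cy': 239.30003959438494, 'R': array([[ 0.25499724,  0.96694106, -0.00117847],
       [ 0.92820008, -0.24443876,  0.28052506],
       [ 0.27096313, -0.07262697, -0.95984598]]), 't': array([-0.54828648, -0.02993162,  0.39221562])}
```

>>> move_arm:
  motion: [0,0,0.1476,0,0,0,1,0,0,0.1476,0,0,0,1,0,0,0.1476,0,0,0,1,0,0,0.1476,0,0,0,1,0,0,0.1476,0,0,0,1,0,0,0.1476,0,0,0,1,0,0,0.1476,0,0,0,1,0,0,0.1476,0,0,0,1,0,0,0.1476,0,0,0,1,0,0,0.1476,0,0,0,1,0,0,0.1476,0,0,0,1,0,0,0.1476,0,0,0,1]

```text
time: 1.1
tool_pos: [0.1395, 0.5317, 0.2048]
ee_rot: [-3.141, 0.001, 1.488]
wrist_force: [-0.5, -0.5, -0.2]
width: 0.0943
finger_force: 0.0
```

>>> move_arm:
  motion: [0,0,0,-0.191,0.283,0,1,0,0,0,-0.191,0.283,0,1,0,0,0,-0.191,0.283,0,1,0,0,0,-0.191,0.283,0,1,0,0,0,-0.191,0.283,0,1,0,0,0,-0.191,0.283,0,1,0,0,0,-0.191,0.283,0,1,0,0,0,-0.191,0.283,0,1,0,0,0,-0.191,0.283,0,1,0,0,0,-0.191,0.283,0,1,0,0,0,-0.191,0.283,0,1,0,0,0,-0.191,0.283,0,1]

```text
time: 2.1
tool_pos: [0.4615, 0.2759, 0.205]
ee_rot: [-3.141, 0.0, 1.494]
wrist_force: [0.7, 1.5, -0.6]
width: 0.0938
finger_force: 0.0
```

```bash
cat >> h.py <<'E'
from scipy.spatial.transform import Rotation as Ro
def delta(p,o=None):
    o=robot.get_obs(); return Ro.from_euler("xyz",o["ee_rot"]).as_matrix().T@(np.array(p)-o["tool_pos"])*10
E
python3 - <<'E'
from h import *
save("wrist","w1.png")
o=robot.get_obs(); print(o["tool_pos"],o["ee_rot"],o["time"],o["wrist_force"],delta([.460,.277,.003]))
print("collar px",w2px("wrist",[.460,.277,.026]),"bottle",px2w("top",146,240,.0))
E
```

```text
[0.4661076  0.27165189 0.20430974] [3.13853904 0.00435795 1.48752754] 2.15 [ 2.95213604 -1.66068175 -0.14209081] [ 0.05698844 -0.07145876  2.01265931]
collar px [307.23247831 208.60147404] bottle [0.63306742 0.35212736 0.        ]
```

View pics/w1.png

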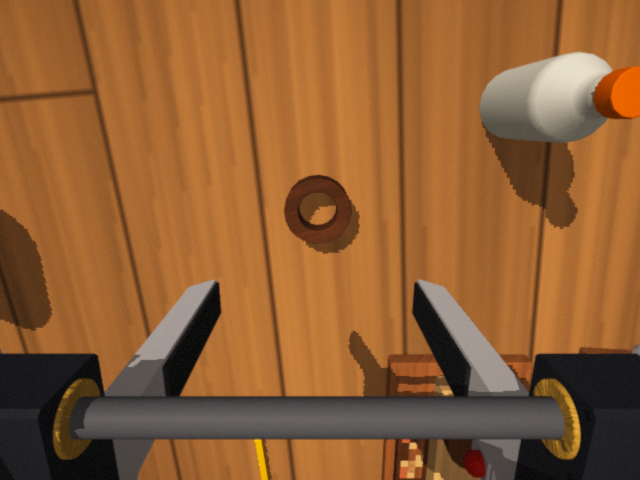

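The wrist view was taken while the arm was still settling. It shows the collar's top at (318,209), well between the fingers. I'll go lower, let the arm settle and measure again.

>>> move_arm:
  motion: [0,0,0,0,0,0.3,1,0,0,0,0,0,0.3,1,0,0,0,0,0,0.3,1,0,0,0,0,0,0.3,1,0,0,0,0,0,0.2,1,0,0,0,0,0,0,1,0,0,0,0,0,0,1,0,0,0,0,0,0,1]

```text
time: 2.82
tool_pos: [0.4614, 0.2779, 0.0669]
ee_rot: [3.14, -0.001, 1.494]
wrist_force: [-0.2, -0.9, -0.3]
width: 0.0938
finger_force: 0.0
```

```bash
python3 - <<'E'
from h import *
o=robot.get_obs(); print(o["tool_pos"],o["ee_rot"],o["wrist_force"])
c,R,t=cal("wrist"); im=robot.snapshot("wrist")
hsv=cv2.cvtColor(im,cv2.COLOR_RGB2HSV)
cv2.imwrite("pics/w2.png",im[:,:,::-1])
print("pred",w2px("wrist",[.460,.277,.026]))
E
```

```text
[0.46140982 0.27786331 0.06692149] [ 3.13975193e+00 -1.21676976e-03  1.49383954e+00] [-0.22362981 -0.90084539 -0.31480241]
pred [311.30820175 267.69834503]
```

View pics/w2.png

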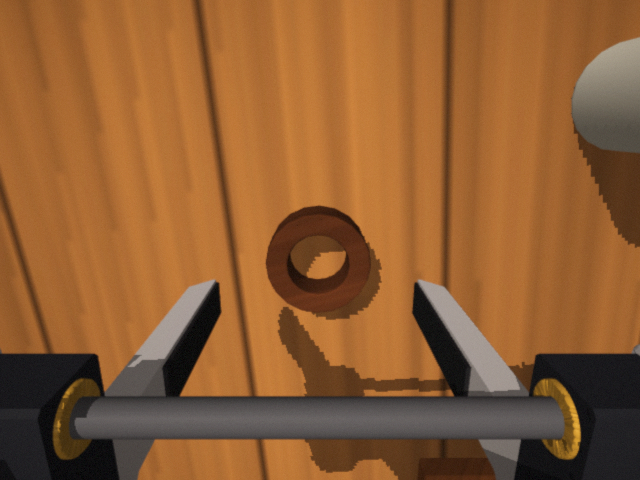

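w2 shows the collar's top centre at about (318.5,263), with its rim running from 266 to 371 across.

```bash
python3 - <<'E'
from h import *
p=px2w("wrist",318.5,263,.026); print(p, [px2w("wrist",u,263,.026)[:2] for u in(266,371)],delta([p[0],p[1],.004]))
c,R,t=cal("wrist");print(-R.T@t)
E
```

```text
[0.46444061 0.27958081 0.026     ] [array([0.43377951, 0.28202983]), array([0.49514202, 0.27712857])] [0.01601767 0.0217858  0.63683677]
[0.46818462 0.35787907 0.24758287]
```

>>> move_arm:
  motion: [0,0,0,0.016,0.022,0.16,1,0,0,0,0,0,0.2,1,0,0,0,0,0,0.16,1,0,0,0,0,0,0.11,1,0,0,0,0,0,0,1,0,0,0,0,0,0,1,0,0,0,0,0,0,0.2,0,0,0,0,0,0,0.2,0,0,0,0,0,0,0.2,0,0,0,0,0,0,0.2,0,0,0,0,0,0,0.2,0,0,0,0,0,0,0.2]

```text
time: 3.87
tool_pos: [0.4632, 0.2788, 0.0029]
ee_rot: [3.141, -0.0, 1.494]
wrist_force: [-0.2, 0.2, 1.0]
width: 0.0604
finger_force: 29.9
```

>>> move_arm:
  motion: [0,0,0,0,0,-0.1,0.2,0,0,0,0,0,-0.3,0.2,0,0,0,0,0,-0.35,0.2,0,0,0,0,0,-0.35,0.2,0,0,0,0,0,-0.3,0.2,0,0,0,0,0,-0.1,0.2,0,0,0,0,0,0,0.2]

```text
time: 4.45
tool_pos: [0.4649, 0.2797, 0.1567]
ee_rot: [3.135, -0.004, 1.494]
wrist_force: [0.3, 0.1, -0.2]
width: 0.0604
finger_force: 29.9
```

>>> move_arm:
  motion: [0,0,0,-0.2,0.083,0,0.2,0,0,0,-0.36,0.15,0,0.2,0,0,0,-0.36,0.15,0,0.2,0,0,0,-0.36,0.15,0,0.2,0,0,0,-0.36,0.15,0,0.2,0,0,0,-0.36,0.15,0,0.2,0,0,0,-0.36,0.15,0,0.2,0,0,0,-0.36,0.15,0,0.2,0,0,0,-0.36,0.15,0,0.2,0,0,0,-0.36,0.15,0,0.2,0,0,0,-0.18,0.064,0,0.2,0,0,0,0,0,0,0.2]

```text
time: 5.45
tool_pos: [0.5834, -0.0979, 0.1484]
ee_rot: [-3.136, 0.001, 1.488]
wrist_force: [-0.3, 0.6, -0.3]
width: 0.0608
finger_force: 29.9
```

>>> move_arm:
  motion: [0,0,0,0,0,0,0.2,0,0,0,0,0,0,0.2,0,0,0,0,0,0,0.2,0,0,0,0,0,0,0.2]

```text
time: 5.78
tool_pos: [0.5839, -0.0921, 0.1521]
ee_rot: [-3.141, -0.001, 1.496]
wrist_force: [-0.5, 0.0, -0.6]
width: 0.06
finger_force: 29.9
```

```bash
python3 - <<'E'
from h import *
o=robot.get_obs(); print(o["tool_pos"],o["ee_rot"],o["wrist_force"],o["width"])
print("post top pred",w2px("wrist",[.5846,-.0943,.118]),w2px("wrist",o["tool_pos"]))
save("wrist","w3.png");save("top","t3.png",(330,200,430,280),4)
a=cv2.imread("pics/w3.png")[100:440,130:530]; b=cv2.imread("pics/t3.png")
d=np.zeros((400,800,3),np.uint8); d[:340,:400]=a; d[:320,400:]=b; cv2.imwrite("pics/m3.png",d)
E
```

```text
[ 0.58392582 -0.09214509  0.15210199] [-3.14088437e+00 -5.14099634e-04  1.49574092e+00] [-0.517144    0.0130892  -0.61270354] 0.0600202563308864
post top pred [316.12737879 273.65605901] [314.4473261 294.8750317]
```

View pics/m3.png

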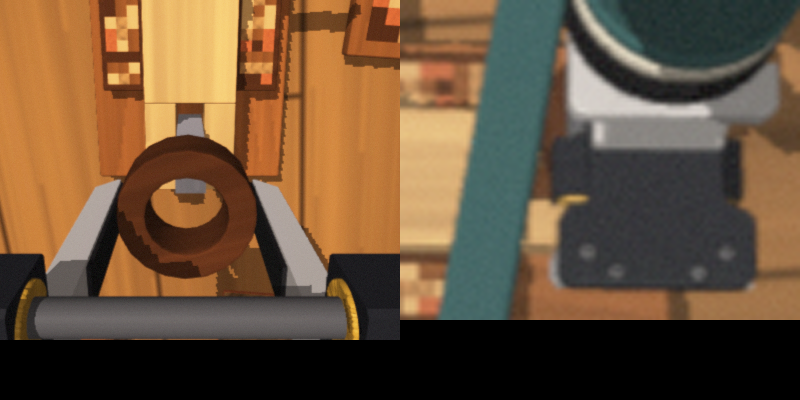

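The wrist crop shows the post's grey top through the bore at about full-picture column 320, ending near row 292. I'll measure the edges numerically.

```bash
python3 - <<'E'
from h import *
im=cv2.imread("pics/w3.png"); hsv=cv2.cvtColor(im,cv2.COLOR_BGR2HSV)
m=(hsv[:,:,1]<70)
for r in range(208,306,4):
    c=np.where(m[r,280:370])[0]+280; print(r,(c.min(),c.max(),len(c),im[r,c].mean().round()) if len(c) else None)
# collar top: dark brown vs. wood by row at 300
for r in(280,300,320):
    print(r,[tuple(int(a) for a in im[r,c]) for c in range(272,292,2)],"..",[tuple(int(a) for a in im[r,c]) for c in range(350,370,2)])
for z in(.115,.118): print(z,[w2px("wrist",[*(np.array([.5846,-.0943])+a*np.array([.997,-.077])+b*np.array([.077,.997])),z]).round(1) for a,b in((-.009,-.013),(.009,-.013),(-.006,-.01),(.006,-.01),(.009,.013))])
E
```

```text
208 None
212 None
216 (np.int64(309), np.int64(330), 22, np.float64(84.0))
220 (np.int64(308), np.int64(331), 24, np.float64(134.0))
224 (np.int64(308), np.int64(332), 25, np.float64(146.0))
228 (np.int64(307), np.int64(332), 26, np.float64(148.0))
232 (np.int64(307), np.int64(333), 27, np.float64(146.0))
236 (np.int64(328), np.int64(333), 6, np.float64(115.0))
240 None
244 None
248 None
252 None
256 None
260 None
264 None
268 None
272 None
276 None
280 (np.int64(306), np.int64(329), 24, np.float64(109.0))
284 (np.int64(306), np.int64(335), 30, np.float64(111.0))
288 (np.int64(306), np.int64(335), 30, np.float64(111.0))
292 (np.int64(306), np.int64(334), 29, np.float64(105.0))
296 None
300 None
304 None
280 [(25, 51, 97), (29, 52, 101), (25, 49, 99), (29, 51, 100), (24, 47, 95), (23, 47, 96), (29, 54, 100), (22, 50, 94), (25, 49, 95), (31, 52, 97)] .. [(24, 43, 87), (22, 44, 87), (24, 45, 88), (23, 44, 89), (22, 44, 87), (21, 46, 88), (24, 44, 89), (26, 47, 89), (27, 47, 91), (25, 46, 90)]
300 [(23, 46, 90), (26, 47, 88), (20, 40, 81), (7, 24, 52), (19, 41, 71), (49, 92, 153), (57, 116, 184), (58, 118, 187), (54, 116, 184), (54, 113, 181)] .. [(25, 55, 91), (25, 44, 77), (14, 32, 64), (26, 49, 96), (27, 50, 98), (23, 51, 97), (26, 49, 97), (21, 47, 95), (26, 51, 99), (26, 51, 97)]
320 [(24, 49, 94), (21, 38, 73), (12, 21, 36), (18, 23, 39), (10, 17, 35), (11, 19, 36), (14, 22, 37), (10, 17, 35), (13, 22, 36), (11, 21, 36)] .. [(16, 37, 68), (19, 34, 65), (22, 35, 63), (15, 28, 55), (18, 35, 68), (26, 48, 97), (29, 52, 98), (26, 49, 98), (27, 51, 98), (27, 48, 94)]
0.115 [array([300.2, 291.7]), array([330.9, 291.7]), array([305.3, 287. ]), array([325.8, 287. ]), array([331.4, 249.6])]
0.118 [array([300.1, 293.8]), array([331.1, 293.8]), array([305.2, 289. ]), array([325.9, 289. ]), array([331.6, 251.2])]
```

```bash
python3 - <<'E'
from h import *
im=cv2.imread("pics/w3.png").astype(int)
o=robot.get_obs(); T=o["tool_pos"]; print(T)
print("col318 rows",[(r,tuple(im[r,318])) for r in range(366,384,2)])
print("bore",[(r,tuple(im[r,318])) for r in list(range(268,284,2))+list(range(318,334,2))])
X=np.array([.997,-.077,0]);Y=np.array([.077,.997,0])
for z in(.174,):
  for rad in(.031,.018):
    a=[w2px("wrist",[*(T+rad*(np.cos(t)*X+np.sin(t)*Y))[:2],z]) for t in np.arange(0,6.28,.02)]; a=np.array(a); print(z,rad,a.min(0).round(1),a.max(0).round(1))
zb=.148; a=np.array([w2px("wrist",[*(T+.018*(np.cos(t)*X+np.sin(t)*Y))[:2],zb]) for t in np.arange(0,6.28,.02)]);print("bottom bore",a.min(0),a.max(0))
for r in(300,310,318): print(r,[(c,im[r,c].sum()) for c in range(240,262,2)],[(c,im[r,c].sum()) for c in range(376,396,2)])
E
```

```text
[ 0.58417925 -0.0924884   0.15257207]
col318 rows [(366, (np.int64(15), np.int64(31), np.int64(55))), (368, (np.int64(16), np.int64(30), np.int64(57))), (370, (np.int64(9), np.int64(25), np.int64(52))), (372, (np.int64(10), np.int64(22), np.int64(52))), (374, (np.int64(14), np.int64(27), np.int64(55))), (376, (np.int64(15), np.int64(27), np.int64(55))), (378, (np.int64(35), np.int64(68), np.int64(119))), (380, (np.int64(57), np.int64(114), np.int64(185))), (382, (np.int64(56), np.int64(117), np.int64(186)))]
bore [(268, (np.int64(22), np.int64(50), np.int64(97))), (270, (np.int64(26), np.int64(51), np.int64(95))), (272, (np.int64(21), np.int64(49), np.int64(95))), (274, (np.int64(17), np.int64(42), np.int64(87))), (276, (np.int64(22), np.int64(46), np.int64(85))), (278, (np.int64(67), np.int64(74), np.int64(95))), (280, (np.int64(108), np.int64(107), np.int64(115))), (282, (np.int64(105), np.int64(107), np.int64(112))), (318, (np.int64(57), np.int64(112), np.int64(179))), (320, (np.int64(57), np.int64(113), np.int64(181))), (322, (np.int64(54), np.int64(113), np.int64(180))), (324, (
[... 1081 characters left out ...]
1)), (260, np.int64(152))] [(376, np.int64(159)), (378, np.int64(160)), (380, np.int64(163)), (382, np.int64(163)), (384, np.int64(149)), (386, np.int64(104)), (388, np.int64(60)), (390, np.int64(64)), (392, np.int64(78)), (394, np.int64(326))]
318 [(240, np.int64(43)), (242, np.int64(41)), (244, np.int64(46)), (246, np.int64(54)), (248, np.int64(83)), (250, np.int64(90)), (252, np.int64(92)), (254, np.int64(84)), (256, np.int64(146)), (258, np.int64(163)), (260, np.int64(164))] [(376, np.int64(178)), (378, np.int64(179)), (380, np.int64(182)), (382, np.int64(178)), (384, np.int64(177)), (386, np.int64(104)), (388, np.int64(59)), (390, np.int64(59)), (392, np.int64(55)), (394, np.int64(74))]
```

>>> move_arm:
  motion: [0,0,0,-0.022,0.025,0.05,0.2,0,0,0,0,0,0.1,0.2,0,0,0,0,0,0.1,0.2,0,0,0,0,0,0.05,0.2,0,0,0,0,0,0.05,0.2,0,0,0,0,0,0.05,0.2,0,0,0,0,0,0.03,0.2,0,0,0,0,0,0,0.2]

```text
time: 6.55
tool_pos: [0.5862, -0.096, 0.1084]
ee_rot: [-3.14, -0.0, 1.494]
wrist_force: [-0.4, 0.3, -0.8]
width: 0.0604
finger_force: 29.9
```

>>> move_arm:
  motion: [0,0,0,0,0,0.1,0.2,0,0,0,0,0,0.1,0.2,0,0,0,0,0,0.1,0.2,0,0,0,0,0,0.1,0.2,0,0,0,0,0,0.05,0.2,0,0,0,0,0,0.02,0.2,0,0,0,0,0,0,0.2,0,0,0,0,0,0,0.2]

```text
time: 7.22
tool_pos: [0.5869, -0.0962, 0.0626]
ee_rot: [3.141, -0.0, 1.494]
wrist_force: [0.5, -0.1, 0.3]
width: 0.0603
finger_force: 29.9
```

>>> move_arm:
  motion: [0,0,0,0,0,0.02,0.2,0,0,0,0,0,0.01,0.2,0,0,0,0,0,0.005,0.2,0,0,0,0,0,0,0.2,0,0,0,0,0,0,0.2]

```text
time: 7.63
tool_pos: [0.5867, -0.0961, 0.0591]
ee_rot: [3.141, -0.0, 1.494]
wrist_force: [-0.9, -0.1, 0.4]
width: 0.0604
finger_force: 29.9
```

>>> move_arm:
  motion: [0,0,0,0,0,0,1,0,0,0,0,0,0,1,0,0,0,0,0,0,1,0,0,0,0,0,0,1,0,0,0,0,0,-0.15,1,0,0,0,0,0,-0.3,1,0,0,0.15,0,0,-0.27,1,0,0,0.155,0,0,0,1,0,0,0.155,0,0,0,1,0,0,0.155,0,0,0,1,0,0,0.155,0,0,0,1,0,0,0.155,0,0,0,1]

```text
time: 8.63
tool_pos: [0.5867, -0.0961, 0.1311]
ee_rot: [3.141, -0.0, 0.761]
wrist_force: [-1.0, -0.1, -0.9]
width: 0.094
finger_force: 0.0
```

>>> move_arm:
  motion: [0,0,0.155,0,0,0,1,0,0,0.155,0,0,0,1,0,0,0.155,0,0,0,1,0,0,0.155,0,0,0,1,0,0,0.155,0,0,0,1,0,0,0.155,0,0,0,1,0,0,0.145,0,0,0,1,0,0,0,0,0,0,1,0,0,0,0,0,0,1,0,0,0,0,0,0,1]

```text
time: 9.47
tool_pos: [0.5866, -0.0961, 0.131]
ee_rot: [-3.141, -0.0, -0.075]
wrist_force: [0.4, -0.1, 0.6]
width: 0.0943
finger_force: 0.0
```

```bash
python3 - <<'E'
from h import *
o=robot.get_obs(); T=o["tool_pos"]; print(T,o["ee_rot"],o["joint_positions"],delta([.5867,-.0961,.088]))
save("wrist","w4.png")
for f in[1]:
  im=cv2.imread("pics/w4.png"); cv2.imwrite("pics/w4c.png",cv2.resize(im[130:380,170:470],(800,667))[:600])
E
```

```text
[ 0.58664067 -0.09606754  0.1309771 ] [-3.14145926e+00 -7.55566438e-06 -7.46740860e-02] [-2.57754337e-01  2.10757651e-01  1.37878816e+00  1.32563070e-04
  1.55206370e+00  1.38771359e+00] [6.12640249e-04 3.36760715e-04 4.29770957e-01]
```

View pics/w4c.png

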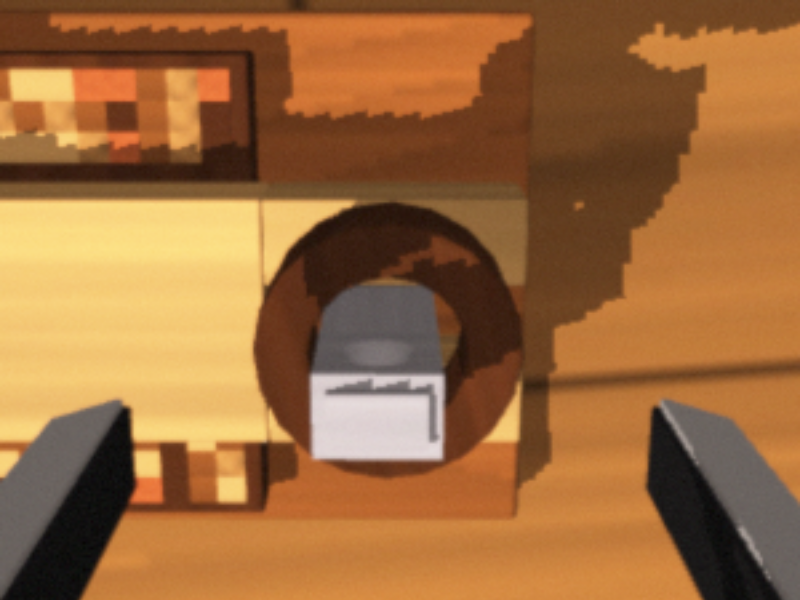

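The collar lies flat on the bar with the post through it. The post's top spans crop columns 311–444, so it sits between the fingers. Next I'll close across it to fix its y.

>>> move_arm:
  motion: [0,0,0,0,0,0.2,1,0,0,0,0,0,0.2,0.5,0,0,0,0,0,0.02,0.2,0,0,0,0,0,0,0.2,0,0,0,0,0,0,0.2,0,0,0,0,0,0,0.2,0,0,0,0,0,0,0.2,0,0,0,0,0,0,0.2,0,0,0,0,0,0,0.2,0,0,0,0,0,0,0.2]

```text
time: 10.35
tool_pos: [0.5869, -0.0961, 0.0895]
ee_rot: [3.142, -0.001, -0.077]
wrist_force: [-0.5, 0.3, 0.1]
width: 0.0377
finger_force: 0.0
```

>>> move_arm:
  motion: [0,0,0,0,0,0,0.2,0,0,0,0,0,0,0.2,0,0,0,0,0,0,0.1,0,0,0,0,0,0,0.1,0,0,0,0,0,0,0.1,0,0,0,0,0,0,0.1]

```text
time: 10.85
tool_pos: [0.5868, -0.0956, 0.0892]
ee_rot: [-3.141, -0.0, -0.077]
wrist_force: [-0.3, 3.4, 1.6]
width: 0.026
finger_force: 30.0
```

>>> move_arm:
  motion: [0,0,0,0,0,0,1,0,0,0,0,0,0,1,0,0,0,0,0,0,1,0,0,0,0,0,-0.2,1,0,0,-0.1,0,0,-0.25,1,0,0,-0.109,0,0,-0.15,1]

```text
time: 11.35
tool_pos: [0.5871, -0.0969, 0.1508]
ee_rot: [3.14, -0.001, 0.09]
wrist_force: [0.4, -0.5, 0.2]
width: 0.0624
finger_force: 0.0
```

>>> move_arm:
  motion: [0,0,0,-0.1,0.125,0,1,0,0,0,-0.23,0.29,0,1,0,0,0,-0.23,0.29,0,1,0,0,0,-0.23,0.29,0,1,0,0,0,-0.23,0.29,0,1,0,0,0,-0.23,0.29,0,1,0,0,0,-0.23,0.29,0,1,0,0,0,-0.116,0.143,0,1,0,0,0,0,0,0.2,1,0,0,0,0,0,0,1,0,0,0,0,0,0,1,0,0,0,0,0,0,1]

```text
time: 12.35
tool_pos: [0.4452, -0.3098, 0.1291]
ee_rot: [-3.141, 0.0, 0.088]
wrist_force: [-0.0, 1.3, -0.4]
width: 0.0935
finger_force: 0.0
```

```bash
python3 - <<'E'
from h import *
o=robot.get_obs(); T=o["tool_pos"]; print(T,o["ee_rot"])
im=robot.snapshot("wrist"); cv2.imwrite("pics/raw_w5.png",im[:,:,::-1])
p=w2px("wrist",[.4233,-.312,.046]);q=w2px("wrist",[.521,-.3035,.046]);print(p,q)
hsv=cv2.cvtColor(im,cv2.COLOR_RGB2HSV)
red=((hsv[:,:,0]<6)|(hsv[:,:,0]>174))&(hsv[:,:,1]>190)&(hsv[:,:,2]>70)
n,l,s,c=cv2.connectedComponentsWithStats(red.astype(np.uint8)); print([(s[i].tolist(),c[i].round(1)) for i in range(1,n) if s[i][4]>60])
g=(hsv[:,:,1]<70)
for r in range(60,400,15):
    k=np.where(g[r,230:410])[0]+230; print(r,(k.min(),k.max(),len(k)) if len(k) else None)
cv2.imwrite("pics/w5.png",im[:,:,::-1])
E
```

```text
[ 0.4452325  -0.30977741  0.12908944] [-3.14140176e+00  3.20713611e-04  8.75623590e-02]
[314.94941563 278.00724194] [314.84059417 134.16040061]
[([300, 274, 30, 24, 476], array([314.6, 286.6]))]
60 None
75 None
90 None
105 None
120 None
135 (np.int64(308), np.int64(318), 11)
150 (np.int64(304), np.int64(322), 19)
165 (np.int64(305), np.int64(322), 18)
180 (np.int64(305), np.int64(321), 17)
195 (np.int64(305), np.int64(321), 17)
210 (np.int64(306), np.int64(321), 16)
225 (np.int64(306), np.int64(321), 16)
240 (np.int64(306), np.int64(322), 17)
255 (np.int64(306), np.int64(322), 17)
270 (np.int64(306), np.int64(322), 17)
285 None
300 None
315 None
330 None
345 None
360 None
375 None
390 None
```

View pics/w5.png

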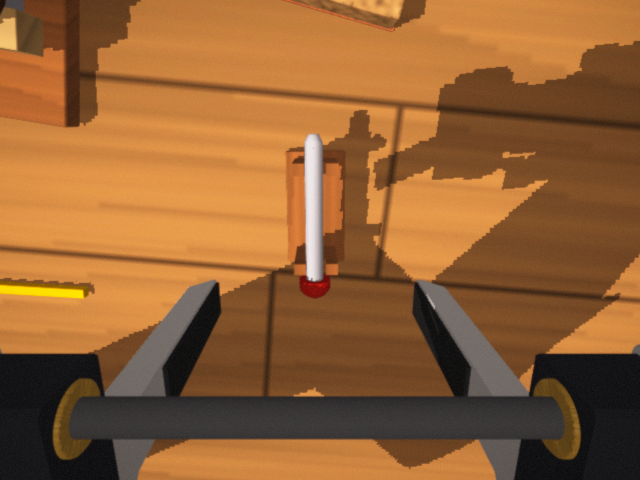

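The pin lies where predicted: shaft centred at column 314, shoulder near row 276, tip at row 134. I'll go down and grip the shaft 23 mm from the shoulder.

>>> move_arm:
  motion: [0,0,0,0.01,0,0.2,1,0,0,0,0,0,0.3,0.6,0,0,0,0,0,0.3,0.5,0,0,0,0,0,0.15,0.4,0,0,0,0,0,0.07,0.4,0,0,0,0,0,0,0.3,0,0,0,0,0,0,0.05,0,0,0,0,0,0,0.05,0,0,0,0,0,0,0.05,0,0,0,0,0,0,0.05,0,0,0,0,0,0,0.05,0,0,0,0,0,0,0.05]

```text
time: 13.4
tool_pos: [0.4464, -0.3102, 0.0276]
ee_rot: [3.141, -0.001, 0.087]
wrist_force: [0.0, 1.1, -0.5]
width: 0.0244
finger_force: 0.0
```

>>> move_arm:
  motion: [0,0,0,0,0,0,0.05,0,0,0,0,0,0,0.05,0,0,0,0,0,0,0.05]

```text
time: 13.65
tool_pos: [0.4461, -0.3098, 0.027]
ee_rot: [-3.141, -0.0, 0.087]
wrist_force: [0.1, 0.2, 1.2]
width: 0.0104
finger_force: 30.0
```

>>> move_arm:
  motion: [0,0,0,0,0,-0.1,0.05,0,0,0,0,0,-0.2,0.05,0,0,0,0,0,-0.2,0.05,0,0,0.1,0,0,-0.06,0.05,0,0,0.109,0,0,0,0.05,0,0,0,0.02,-0.16,0,0.05,0,0,0,0.035,-0.37,0,0.05,0,0,0,0.035,-0.38,0,0.05,0,0,0,0.035,-0.38,0,0.05,0,0,0,0.035,-0.38,0,0.05,0,0,0,0.026,-0.38,0,0.05,0,0,0,0.012,-0.193,0,0.05]

```text
time: 14.65
tool_pos: [0.4831, -0.084, 0.0833]
ee_rot: [-3.14, 0.0, -0.074]
wrist_force: [0.7, -0.2, -1.0]
width: 0.011
finger_force: 30.0
```

>>> move_arm:
  motion: [0,0,0,0,0,0,0.05,0,0,0,0,0,0,0.05,0,0,0,0,0,0,0.05,0,0,0,0,0,0,0.05]

```text
time: 14.98
tool_pos: [0.483, -0.0891, 0.0831]
ee_rot: [3.141, 0.0, -0.079]
wrist_force: [-0.2, -0.7, -1.9]
width: 0.0106
finger_force: 30.0
```

```bash
python3 - <<'E'
from h import *
o=robot.get_obs(); T=o["tool_pos"]; print(T,o["ee_rot"],o["wrist_force"],o["width"],delta([.4831,-.0876,.083]))
X=np.array([.997,-.077,0])
im=robot.snapshot("wrist"); cv2.imwrite("pics/w6.png",im[:,:,::-1])
A=T+[0,0,.019]
for nm,X0 in(("sh",A-.023*X),("mid",A+.03*X),("tip",A+.075*X),("post top front L",np.array([.5868,-.0956,.115])-.009*X+.013*np.array([.077,.997,0])),("R",np.array([.5868,-.0956,.115])-.009*X-.013*np.array([.077,.997,0]))): print(nm,w2px("wrist",X0).round(1))
hsv=cv2.cvtColor(im,cv2.COLOR_RGB2HSV);g=(hsv[:,:,1]<70)
for r in range(40,300,6):
    k=np.where(g[r,250:380])[0]+250; print(r,(k.min(),k.max(),len(k)) if len(k) else None,end=" ")
E
```

```text
[ 0.4830382  -0.08906224  0.08305365] [ 3.14109649e+00  2.43336112e-05 -7.87086495e-02] [-0.18506471 -0.70926732 -1.86989628] 0.010590127265569039 [-0.00053362 -0.01462602  0.00052926]
sh [314.1 362.3]
mid [313.5 252.4]
tip [312.9 142.9]
post top front L [270.5  85.5]
R [345.7  85.2]
40 (np.int64(273), np.int64(350), 78) 46 (np.int64(273), np.int64(351), 79) 52 (np.int64(273), np.int64(350), 78) 58 (np.int64(273), np.int64(351), 79) 64 (np.int64(273), np.int64(350), 78) 70 (np.int64(273), np.int64(350), 78) 76 (np.int64(273), np.int64(349), 77) 82 (np.int64(274), np.int64(350), 77) 88 (np.int64(277), np.int64(346), 70) 94 (np.int64(285), np.int64(340), 56) 100 None 106 None 112 None 118 None 124 None 130 None 136 None 142 (np.int64(312), np.int64(317), 4) 148 (np.int64(305), np.int64(326), 22) 154 (np.int64(303), np.int64(329), 27) 160 (np.int64(302), np.int64(330), 29) 166 (np.int64(302), np.int64(329), 28) 172 (np.int64(302), np.int64(329), 28) 178 (np.int64(302), np.int64(329), 28) 184 (np.int64(302), np.int64(329), 28) 190 (np.int64(302), np.int64(329), 28) 196 (np.int64(302), np.int64(329), 28) 202 (np.int64(302), np.int64(329), 28) 208 (np.int64(302), np.int64(329), 28) 214 (np.int64(302), np.int64(329), 28) 220 (np.int64(302), np.int64(329), 28) 226 (np.int64(302), np.int64(329), 28) 232 (np.int64(303), np.int64(329), 27) 238 (np.int64(303), np.int64(329), 27) 244 (np.int64(303), np.int64(329), 27) 250 (np.int64(303), np.int64(329), 27) 256 (np.int64(303), np.int64(329), 27) 262 (np.int64(303), np.int64(329), 27) 268 (np.int64(303), np.int64(329), 27) 274 (np.int64(303), np.int64(329), 27) 280 (np.int64(299), np.int64(334), 32) 286 (np.int64(282), np.int64(351), 70) 292 (np.int64(278), np.int64(354), 77) 298 (np.int64(277), np.int64(356), 80)
```

>>> move_arm:
  motion: [0,0,0,0,-0.014,0,0.05,0,0,0,0.05,0,0,0.05,0,0,0,0.05,0,0,0.05,0,0,0,0.05,0,0,0.05,0,0,0,0.05,0,0,0.05,0,0,0,0.04,0,0,0.05,0,0,0,0.04,0,0,0.05,0,0,0,0,0,0,0.05,0,0,0,0,0,0,0.05]

```text
time: 15.78
tool_pos: [0.5115, -0.0887, 0.0829]
ee_rot: [3.141, -0.0, -0.077]
wrist_force: [0.1, 0.2, -1.5]
width: 0.0109
finger_force: 30.0
```

>>> move_arm:
  motion: [0,0,0,0.04,0,-0.003,0.05,0,0,0,0.06,0,-0.003,0.05,0,0,0,0.06,0,0,0.05,0,0,0,0.06,0,0,0.05,0,0,0,0.06,0,0,0.05,0,0,0,0.04,0,0,0.05,0,0,0,0,0,0,0.05,0,0,0,0,0,0,0.05]

```text
time: 16.45
tool_pos: [0.5435, -0.0911, 0.0835]
ee_rot: [3.142, -0.0, -0.077]
wrist_force: [0.9, -1.3, -1.9]
width: 0.0111
finger_force: 30.0
```

>>> move_arm:
  motion: [0,0,0,0.03,0,-0.001,0.05,0,0,0,0.04,0,0,0.05,0,0,0,0.04,0,0,0.05,0,0,0,0.04,0,0,0.05,0,0,0,0.04,0,0,0.05,0,0,0,0.02,0,0,0.05,0,0,0,0,0,0,0.05,0,0,0,0,0,0,0.05]

```text
time: 17.12
tool_pos: [0.5646, -0.0928, 0.0836]
ee_rot: [3.141, -0.001, -0.077]
wrist_force: [1.1, -1.2, -3.4]
width: 0.0113
finger_force: 30.0
```

>>> move_arm:
  motion: [0,0,0,0.02,0,0,0.05,0,0,0,0,0,0,0.05,0,0,0,0,0,0,0.5,0,0,0,0,0,0,0.5,0,0,0,0,0,0,0.5,0,0,0,0,0,-0.1,0.5,0,0,0,0,0,-0.3,0.5,0,0,0,-0.1,0,-0.2,0.5,0,0,0,-0.22,0,0,0.5,0,0,0,0,0,0,0.5,0,0,0,0,0,0,0.5,0,0,0,0,0,0,0.5]

```text
time: 18.12
tool_pos: [0.5345, -0.0903, 0.1438]
ee_rot: [-3.141, -0.001, -0.077]
wrist_force: [-0.3, -0.1, 0.3]
width: 0.0464
finger_force: 0.0
```

```bash
python3 - <<'E'
from h import *
o=robot.get_obs(); T=o["tool_pos"]; print(T,o["ee_rot"],o["wrist_force"])
im=robot.snapshot("wrist"); cv2.imwrite("pics/w7.png",im[:,:,::-1])
hsv=cv2.cvtColor(im,cv2.COLOR_RGB2HSV)
red=((hsv[:,:,0]<6)|(hsv[:,:,0]>174))&(hsv[:,:,1]>170)&(hsv[:,:,2]>60)
n,l,s,c=cv2.connectedComponentsWithStats(red.astype(np.uint8)); print([(s[i].tolist(),c[i].round(1)) for i in range(1,n) if s[i][4]>60])
X=np.array([.997,-.077,0]);P=np.array([.5868,-.0956,.102])
for dz in(0,.004,.0085):
  for k in(-.043,-.050,-.057): print(dz,k,w2px("wrist",P+k*X-[0,0,dz]).round(1))
E
```

```text
[ 0.53446931 -0.09025197  0.14383996] [-3.14133070e+00 -7.83903983e-04 -7.70096548e-02] [-0.28306448 -0.06797771  0.29630598]
[([16, 197, 48, 24, 772], array([ 40.8, 209.1])), ([300, 247, 35, 29, 637], array([317.3, 262.5]))]
0 -0.043 [316.8 253.6]
0 -0.05 [316.8 265. ]
0 -0.057 [316.8 276.2]
0.004 -0.043 [316.8 251.5]
0.004 -0.05 [316.8 262.7]
0.004 -0.057 [316.8 273.7]
0.0085 -0.043 [316.8 249.2]
0.0085 -0.05 [316.8 260.2]
0.0085 -0.057 [316.8 271.1]
```

View pics/w7.png

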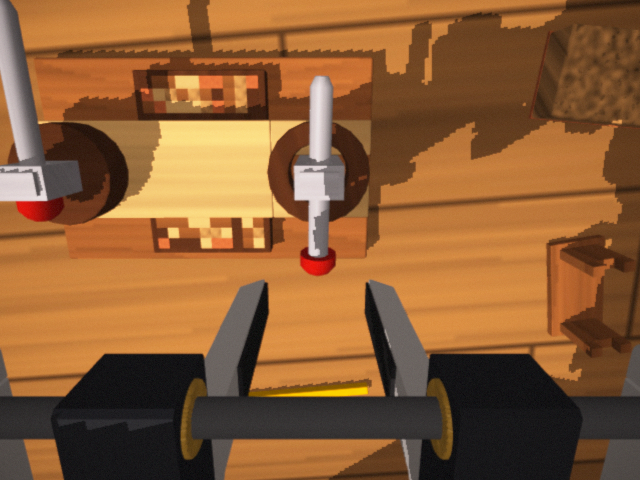

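The pin is through the post. Its red head is at (317,262), in front of the collar and between the fingers. Next I'll grip the head.

>>> move_arm:
  motion: [0,0,0,0,0,0.2,0.5,0,0,0,0,0,0.25,0.5,0,0,0,0,0,0.15,0.4,0,0,0,0,0,0.06,0.4,0,0,0,0,0,0,0.4,0,0,0,0,0,0,0.15,0,0,0,0,0,0,0.15,0,0,0,0,0,0,0.15,0,0,0,0,0,0,0.1,0,0,0,0,0,0,0.1,0,0,0,0,0,0,0.1,0,0,0,0,0,0,0.1]

```text
time: 19.17
tool_pos: [0.5352, -0.0907, 0.0786]
ee_rot: [3.141, -0.003, -0.077]
wrist_force: [2.3, -1.0, 1.4]
width: 0.021
finger_force: 30.0
```

>>> move_arm:
  motion: [0,0,0,0,0,-0.02,0.1,0,0,0,0,0,-0.02,0.1,0,0,0,0,0,-0.02,0.1,0,0,0,0,0,-0.01,0.1,0,0,0,0,0,0,0.1,0,0,0,0,0,0,0.1]

```text
time: 19.67
tool_pos: [0.5335, -0.0902, 0.0842]
ee_rot: [-3.141, 0.001, -0.077]
wrist_force: [-0.4, 0.6, -1.9]
width: 0.0206
finger_force: 30.0
```

```bash
python3 - <<'E'
from h import *
o=robot.get_obs(); T=o["tool_pos"]; print(T,o["ee_rot"],o["wrist_force"],o["wrist_torque"])
im=robot.snapshot("scene"); cv2.imwrite("pics/s8.png",im[:,:,::-1])
hsv=cv2.cvtColor(im,cv2.COLOR_RGB2HSV)
X=np.array([.997,-.077,0]);P=np.array([.5868,-.0956,.102])
for k,dz in((.009,0),(.055,0),(.055,.008)): print(k,dz,w2px("scene",P+k*X+[0,0,dz]).round(1))
im=robot.snapshot("wrist"); hsv=cv2.cvtColor(im,cv2.COLOR_RGB2HSV);g=(hsv[:,:,1]<70)
cv2.imwrite("pics/w8.png",im[:,:,::-1])
print("pred tip",w2px("wrist",P+.055*X),w2px("wrist",P+.055*X+[0,0,.008]))
for r in range(0,60,4):
    k=np.where(g[r,280:360])[0]+280; print(r,(k.min(),k.max()) if len(k) else None,end=" ")
E
```

```text
[ 0.53353477 -0.09015677  0.08415548] [-3.14119857e+00  1.40286038e-03 -7.70262316e-02] [-0.35004846  0.60628523 -1.9077091 ] [0.00760786 0.27107455 0.02947192]
0.009 0 [271.  257.2]
0.055 0 [275.1 276.5]
0.055 0.008 [274.8 274.5]
pred tip [316.63295637  50.26462874] [316.63493787  46.28923453]
0 None 4 None 8 None 12 None 16 None 20 None 24 None 28 None 32 None 36 None 40 None 44 None 48 None 52 None 56 None
```

```bash
python3 - <<'E'
from h import *
im=cv2.imread("pics/w8.png");hsv=cv2.cvtColor(im,cv2.COLOR_BGR2HSV);g=(hsv[:,:,1]<80)
for r in range(40,270,5):
    k=np.where(g[r,270:370])[0]+270; print(r,(int(k.min()),int(k.max()),len(k)) if len(k) else None,end=" ")
X=np.array([.997,-.077,0]);P=np.array([.5868,-.0956,.102])
for k in(-.043,.009,.055): print(k,[w2px("wrist",P+k*X+[0,0,dz]).round(0) for dz in(-.008,0,.008)])
E
```

```text
40 None 45 None 50 None 55 None 60 (313, 332, 20) 65 (311, 334, 24) 70 (308, 336, 29) 75 (307, 337, 31) 80 (307, 337, 31) 85 (307, 337, 31) 90 (306, 337, 32) 95 (306, 337, 32) 100 (306, 337, 32) 105 (306, 337, 32) 110 (306, 336, 31) 115 (307, 336, 30) 120 (306, 336, 31) 125 (306, 336, 31) 130 (306, 336, 31) 135 (306, 336, 31) 140 (306, 336, 31) 145 (306, 335, 30) 150 (306, 335, 30) 155 (306, 335, 30) 160 (306, 334, 29) 165 (293, 344, 52) 170 (291, 348, 58) 175 (288, 351, 64) 180 (285, 355, 71) 185 (285, 355, 71) 190 (285, 355, 71) 195 (285, 354, 70) 200 (285, 354, 70) 205 (285, 354, 70) 210 (286, 354, 69) 215 (286, 354, 69) 220 (286, 354, 69) 225 (286, 354, 69) 230 (304, 332, 29) 235 (304, 332, 29) 240 (304, 332, 29) 245 (304, 331, 28) 250 (305, 330, 26) 255 (305, 330, 26) 260 (305, 330, 26) 265 (305, 330, 26) -0.043 [array([317., 287.]), array([317., 294.]), array([317., 302.])]
0.009 [array([317., 173.]), array([317., 175.]), array([317., 178.])]
0.055 [array([317.,  54.]), array([317.,  50.]), array([317.,  46.])]
```

```bash
python3 - <<'E'
from h import *
X=np.array([.997,-.077,0]);Y=np.array([.077,.997,0]);P=np.array([.5868,-.0956,.102])
im=cv2.imread("pics/w8.png");hsv=cv2.cvtColor(im,cv2.COLOR_BGR2HSV);g=(hsv[:,:,1]<80)
def meas(r): return np.mean([g[q,295:345].sum() for q in range(r-4,r+5)])
for k in(.045,.035,.025,-.015,-.022,-.028):
  out=[]
  for dz in(-.006,-.003,0,.003,.006,.009):
    c=P+k*X+[0,0,dz]; a=w2px("wrist",c+.006*Y);b=w2px("wrist",c-.006*Y); r=int(round(a[1])); out.append((dz,r,round(b[0]-a[0],1),round(meas(r),1)))
  print(k,out)
E
```

```text
0.045 [(-0.006, 81, np.float64(30.6), np.float64(31.0)), (-0.003, 80, np.float64(31.2), np.float64(31.0)), (0, 79, np.float64(31.8), np.float64(31.0)), (0.003, 78, np.float64(32.4), np.float64(31.0)), (0.006, 77, np.float64(33.1), np.float64(31.0)), (0.009, 77, np.float64(33.7), np.float64(31.0))]
0.035 [(-0.006, 108, np.float64(30.1), np.float64(31.2)), (-0.003, 107, np.float64(30.6), np.float64(31.3)), (0, 107, np.float64(31.2), np.float64(31.3)), (0.003, 107, np.float64(31.8), np.float64(31.3)), (0.006, 106, np.float64(32.4), np.float64(31.4)), (0.009, 106, np.float64(33.1), np.float64(31.4))]
0.025 [(-0.006, 134, np.float64(29.6), np.float64(31.0)), (-0.003, 134, np.float64(30.1), np.float64(31.0)), (0, 134, np.float64(30.7), np.float64(31.0)), (0.003, 134, np.float64(31.2), np.float64(31.0)), (0.006, 134, np.float64(31.8), np.float64(31.0)), (0.009, 135, np.float64(32.5), np.float64(30.9))]
-0.015 [(-0.006, 229, np.float64(27.7), np.float64(33.8)), (-0.003, 231, np.float64(28.1), np.float64(29.1)), (0, 233, np.float64(28.6), np.float64(29.0)), (0.003, 235, np.float64(29.1), np.float64(29.0)), (0.006, 237, np.float64(29.6), np.float64(29.0)), (0.009, 239, np.float64(30.2), np.float64(28.9))]
-0.022 [(-0.006, 244, np.float64(27.4), np.float64(28.3)), (-0.003, 246, np.float64(27.8), np.float64(27.8)), (0, 249, np.float64(28.3), np.float64(27.0)), (0.003, 251, np.float64(28.8), np.float64(26.6)), (0.006, 253, np.float64(29.3), np.float64(26.1)), (0.009, 255, np.float64(29.8), np.float64(26.0))]
-0.028 [(-0.006, 257, np.float64(27.1), np.float64(26.0)), (-0.003, 260, np.float64(27.6), np.float64(26.0)), (0, 262, np.float64(28.0), np.float64(26.0)), (0.003, 264, np.float64(28.5), np.float64(26.0)), (0.006, 267, np.float64(29.0), np.float64(26.0)), (0.009, 269, np.float64(29.5), np.float64(26.0))]
```

>>> move_arm:
  motion: [0,0,0,0.02,0,0,0.1,0,0,0,0.03,0,0,0.1,0,0,0,0.03,0,0,0.1,0,0,0,0.03,0,0,0.1,0,0,0,0.03,0,0,0.1,0,0,0,0.03,0,0,0.1,0,0,0,0.03,0,0,0.1,0,0,0,0,0,0,0.1,0,0,0,0,0,0,0.1]

```text
time: 20.52
tool_pos: [0.5544, -0.0919, 0.0847]
ee_rot: [-3.142, -0.0, -0.077]
wrist_force: [0.6, -0.5, -2.1]
width: 0.0206
finger_force: 30.0
```

>>> move_arm:
  motion: [0,0,0,0.03,0,0,0.1,0,0,0,0.03,0,0,0.1,0,0,0,0.03,0,0,0.1,0,0,0,0.02,0,0,0.1,0,0,0,0.01,0,0,0.1,0,0,0,0.01,0,0,0.1,0,0,0,0,0,0,0.1,0,0,0,0,0,0,0.1]

```text
time: 21.18
tool_pos: [0.5672, -0.093, 0.0848]
ee_rot: [3.141, -0.001, -0.077]
wrist_force: [0.4, -0.9, -2.1]
width: 0.0205
finger_force: 30.0
```

>>> move_arm:
  motion: [0,0,0,0.01,0,0,0.1,0,0,0,0.005,0,0,0.1,0,0,0,0.005,0,0,0.1,0,0,0,0.005,0,0,0.1,0,0,0,0.005,0,0,0.1,0,0,0,0,0,0,0.1,0,0,0,0,0,0,0.1]

```text
time: 21.77
tool_pos: [0.5677, -0.0931, 0.0847]
ee_rot: [3.142, 0.005, -0.077]
wrist_force: [-8.1, 0.2, 3.5]
width: 0.0207
finger_force: 33.4
```

Contact with −8 N. I'll let go, back off, shut the fingers and press the head from behind to make sure it is home.

>>> move_arm:
  motion: [0,0,0,-0.015,0,0,0.1,0,0,0,0,0,0,0.5,0,0,0,0,0,0,0.5,0,0,0,0,0,0,0.5,0,0,0,-0.12,0,0,0.5,0,0,0,-0.14,0,0,0.4,0,0,0,0,0,0,0,0,0,0,0,0,0,0,0,0,0,0,0,0,0,0,0,0,0,0,0,0,0,0,0,0,0,0,0,0,0,0,0,0,0,0]

```text
time: 22.77
tool_pos: [0.5431, -0.0911, 0.0846]
ee_rot: [-3.142, -0.0, -0.077]
wrist_force: [-0.0, 0.2, 0.2]
width: 0.0037
finger_force: 0.0
```

>>> move_arm:
  motion: [0,0,0,0,0,0,0,0,0,0,0,0,0,0,0,0,0,0,0,0,0]

```text
time: 23.02
tool_pos: [0.5426, -0.091, 0.0846]
ee_rot: [-3.141, 0.0, -0.077]
wrist_force: [0.0, 0.3, -0.0]
width: 0.0002
finger_force: 0.0
```

```bash
cat > chk.py <<'E'
from h import *
import sys
o=robot.get_obs(); T=o["tool_pos"]; print(T,o["wrist_force"],o["width"])
X=np.array([.997,-.077,0]);Y=np.array([.077,.997,0]);P=np.array([.5868,-.0956,.102])
im=robot.snapshot("wrist"); cv2.imwrite("pics/%s.png"%sys.argv[1],im[:,:,::-1])
hsv=cv2.cvtColor(im,cv2.COLOR_RGB2HSV)
red=((hsv[:,:,0]<6)|(hsv[:,:,0]>174))&(hsv[:,:,1]>170)&(hsv[:,:,2]>60)
n,l,s,c=cv2.connectedComponentsWithStats(red.astype(np.uint8)); print([(s[i].tolist(),c[i].round(1)) for i in range(1,n) if s[i][4]>60])
print("head top back/front",w2px("wrist",P-.023*X),w2px("wrist",P-.009*X+[0,0,.011]),"tip",w2px("wrist",P+.089*X))
E=P+.1535*Y; print("example",w2px("wrist",E-.023*X),w2px("wrist",E-.009*X+[0,0,.011]))
g=(hsv[:,:,1]<80)
for r in range(0,330,6):
    k=np.where(g[r,270:370])[0]+270; print(r,(int(k.min()),int(k.max()),len(k)) if len(k) else None,end=" ")
E
python3 chk.py w9
```

```text
[ 0.54262549 -0.0909842   0.0846143 ] [ 0.04865955  0.27585032 -0.0192143 ] 0.00023039061069856756
[([293, 249, 53, 29, 1175], array([319.3, 261.3]))]
head top back/front [316.57027314 270.18581784] [316.54572866 246.76132918] tip [316.31049733 -26.73030811]
example [-38.43512159 270.45764163] [-70.82546817 247.07811844]
0 (307, 332, 26) 6 (305, 334, 30) 12 (305, 334, 30) 18 (305, 334, 30) 24 (305, 334, 30) 30 (305, 334, 30) 36 (305, 334, 30) 42 (305, 334, 30) 48 (305, 334, 30) 54 (305, 334, 30) 60 (306, 333, 28) 66 (306, 333, 28) 72 (305, 333, 29) 78 (305, 333, 29) 84 (306, 333, 28) 90 (306, 333, 28) 96 (306, 333, 28) 102 (305, 333, 29) 108 (305, 334, 30) 114 (305, 334, 30) 120 (306, 333, 28) 126 (306, 333, 28) 132 (306, 333, 28) 138 (306, 333, 28) 144 (305, 334, 30) 150 (305, 334, 30) 156 (305, 333, 29) 162 (305, 333, 29) 168 (305, 333, 29) 174 (306, 333, 28) 180 (295, 343, 49) 186 (293, 346, 54) 192 (291, 348, 58) 198 (288, 351, 64) 204 (286, 355, 70) 210 (285, 354, 70) 216 (285, 354, 70) 222 (286, 354, 69) 228 (286, 353, 68) 234 (287, 353, 67) 240 (287, 353, 67) 246 (287, 353, 67) 252 None 258 None 264 None 270 None 276 None 282 (304, 328, 18) 288 (290, 342, 49) 294 (289, 343, 51) 300 (288, 344, 53) 306 (287, 345, 55) 312 (286, 346, 57) 318 (285, 347, 59) 324 (284, 348, 60)
```

>>> move_arm:
  motion: [0,0,0,0.04,0,0,0,0,0,0,0.04,0,0,0,0,0,0,0.02,0,0,0,0,0,0,0.02,0,0,0,0,0,0,0.01,0,0,0,0,0,0,0.01,0,0,0,0,0,0,0,0,0,0]

```text
time: 23.65
tool_pos: [0.5539, -0.0919, 0.0831]
ee_rot: [-3.141, 0.007, -0.077]
wrist_force: [-7.3, 0.1, -0.3]
width: 0.0002
finger_force: 3.1
```

>>> move_arm:
  motion: [0,0,0,0.01,0,0,0,0,0,0,0.01,0,0,0,0,0,0,0.01,0,0,0,0,0,0,0,0,0,0,0,0,0,0,0,0,0]

```text
time: 24.07
tool_pos: [0.5542, -0.0919, 0.0827]
ee_rot: [-3.141, 0.013, -0.077]
wrist_force: [-12.0, 0.0, 2.6]
width: 0.0006
finger_force: 6.1
```

>>> move_arm:
  motion: [0,0,0,-0.06,0,0,0,0,0,0,-0.15,0,0,0,0,0,0,-0.2,0,0,0,0,0,0,-0.1,0,-0.2,0,0,0,0,0,0,-0.3,0,0,0,0,0,0,-0.2,0,0,0,0,0,0,0,0,0,0,0,0,0,0,0,0,0,0,0,0,0,0,0,0,0,0,0,0,0]

```text
time: 24.9
tool_pos: [0.508, -0.0881, 0.1528]
ee_rot: [-3.141, 0.003, -0.077]
wrist_force: [0.4, -0.5, 0.6]
width: 0.0006
finger_force: 0.0
```

```bash
python3 chk.py w10; python3 - <<'E'
from h import *
im=cv2.imread("pics/w10.png"); hsv=cv2.cvtColor(im,cv2.COLOR_BGR2HSV)
# gap between red head and post: colours along centre column
for c in(316,322): print(c,[(r,im[r,c].tolist()) for r in range(150,250,5)])
E
```

```text
[ 0.50797321 -0.08813279  0.1527845 ] [ 0.44015982 -0.47568003  0.63078762] 0.0006162046819713698
[([17, 147, 48, 25, 896], array([ 42.1, 158. ])), ([299, 148, 40, 25, 832], array([318.5, 158.4]))]
head top back/front [316.94593823 170.70622808] [316.93918891 146.7037363 ] tip [316.82854034 -58.6961316 ]
example [ 48.26112927 170.93706234] [ 30.07405291 146.9774758 ]
0 (310, 330, 21) 6 (310, 330, 21) 12 (310, 330, 21) 18 (310, 330, 21) 24 (309, 330, 22) 30 (309, 330, 22) 36 (310, 330, 21) 42 (310, 329, 20) 48 (310, 329, 20) 54 (309, 329, 21) 60 (309, 330, 22) 66 (309, 330, 22) 72 (309, 330, 22) 78 (309, 330, 22) 84 (309, 330, 22) 90 (309, 330, 22) 96 (309, 330, 22) 102 (309, 329, 21) 108 (309, 329, 21) 114 (294, 344, 51) 120 (295, 344, 50) 126 (295, 344, 50) 132 (295, 344, 50) 138 (295, 344, 50) 144 (294, 344, 51) 150 None 156 None 162 None 168 None 174 None 180 None 186 None 192 None 198 None 204 None 210 None 216 None 222 None 228 None 234 None 240 None 246 None 252 None 258 None 264 None 270 None 276 None 282 (304, 328, 18) 288 (291, 342, 47) 294 (290, 343, 49) 300 (288, 344, 53) 
[... 277 characters left out ...]
, (195, [51, 107, 194]), (200, [37, 88, 167]), (205, [42, 97, 176]), (210, [44, 97, 178]), (215, [41, 99, 177]), (220, [47, 98, 180]), (225, [59, 121, 191]), (230, [61, 126, 198]), (235, [63, 129, 199]), (240, [59, 120, 190]), (245, [62, 120, 189])]
322 [(150, [13, 23, 203]), (155, [12, 21, 202]), (160, [12, 18, 198]), (165, [6, 12, 186]), (170, [16, 21, 165]), (175, [28, 51, 98]), (180, [43, 96, 177]), (185, [45, 102, 188]), (190, [45, 103, 187]), (195, [49, 105, 193]), (200, [43, 95, 170]), (205, [44, 97, 175]), (210, [41, 94, 177]), (215, [45, 99, 179]), (220, [48, 98, 180]), (225, [58, 122, 190]), (230, [61, 128, 197]), (235, [62, 127, 198]), (240, [57, 117, 187]), (245, [54, 115, 187])]
```

The new head covers rows 148–172 in the wrist picture and the example's covers 147–171, so they match. The arm is clear.

```bash
python3 -c "
from bench import robot
print(robot.close_job())"
```

```text
the job is handed in; nothing more can be done
None
```

The other end of the press is locked and the job is handed in: the collar lies flat on the bar, and the pin went through from the robot side until its head stopped firmly against the post, level with the example's head in the last picture; about 25 of the 72 s were used, and I kept the arm clear of the bystander items.

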